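# Set the rest leg at its length mark and close the cam lever

## Task

Take the handpiece-rest leg with the forked crossbar out of the wooden rack, stand it upright in the socket of the column clamp with the lever still open, and hold it with the black ring of its length mark level with the clamp's top face. Still gripping the leg at that height, turn it so that its crossbar carries the cam lever's upright pin round to the stop, fully closed. Finish while holding the leg: it would sink if let go, so stay there gripping it at the mark with the lever closed; leave the other rack items and the wooden blanks where they are.

Things in the scene. Friction and masses are not known exactly. Their poses are not given: they have to be found in the camera images.
- leg: Loose leg, 0.18 to 0.31 kg: aluminium rod, 16 mm diameter, 100 mm long; on top a grey crossbar 130 long, 14 thick, 22 mm high (100 to 122 mm above the foot) with a 20 mm high prong standing at each end: grip its middle from above. Origin: centre of the foot; z up, y along the crossbar. Starts in a rack hole, foot 10 mm above the table, crossbar roughly along the row of holes.
- leg_bar (a point): Centre of the leg's crossbar, 111 mm above the foot, on the rod's axis.
- leg_mark (a point): Centre of the length mark, a thin black ring (2 mm) round the rod 75 mm above the foot, that is 25 mm below the crossbar's underside and 36 mm below the crossbar's centre.
- clamp: Fixed column clamp: grey base plate 110 x 90 x 10 mm, upright square aluminium column 36 x 36 mm, top face 100 mm above the table. Down its axis a round socket, 18.5 mm diameter, chamfered mouth, floor 10 mm above the table: a leg let go sinks 15 mm below its mark. Origin: on the table, on the socket's axis; z up. A stop horn sticks out of the column 0.65 rad from the x axis.
- clamp_mouth (a point): Centre of the socket's mouth, in the clamp's top face, 100 mm above the table.
- cam_lever (a joint): Angle (rad) of the dark steel cam lever, which turns on a collar round the clamp's column, about the socket's axis. 0 open, 1.0 fully closed against the stop; grows counter-clockwise seen from above. Starts between 0 and 0.25. Stays where it is left; friction 0.08 N m (1.5 N at the pin).
- cam_pin (a point): Top end of the lever's upright pin: 12 mm diameter, 58 mm from the socket's axis, top 160 mm above the table, at the angle (-0.6 + cam_lever) in the clamp's frame. With the leg at its mark the crossbar (125 to 147 mm up, reaching 65 mm out) pushes the pin with its side, its centre line 0.23 rad behind the pin. Lower the leg with the crossbar at least 0.4 rad clockwise of the pin.
- rack: Fixed dark wooden rack block 75 x 270 x 50 mm with three 18 mm holes 40 mm deep, in a row along its y axis at -95, 0 and +95 mm. Origin: centre of its underside.
- burnisher: Bystander standing in the rack: short 16 mm rod with a pear-shaped wooden knob 28 mm wide, top 94 mm above the table. Origin: centre of its foot.
- sander: Bystander standing in the rack: short 16 mm rod with a flat round disc 38 mm wide on top, top 86 mm above the table. Origin: centre of its foot.
- blank_bar: Bystander: dark wooden blank 75 x 26 x 8 mm lying on the table. Origin: centre of its underside.
- blank_bone: Bystander: bone-shaped dark wooden blank 74 x 34 x 7 mm lying on the table. Origin: centre of its underside.
- blank_disc: Bystander: round light wooden blank 42 mm wide, 8 mm thick, lying on the table. Origin: centre of its underside.
Things that resemble listed ones, but are neither listed nor needed, are in the scene too. Leave any blue look-alike of the clamp alone. There is more than one size of the leg; the job needs the larger.

How it is judged (in metres and radians):
On the way, in this order (a step that is already met when the one before it is completed fails the run):
1. the leg stands in the clamp's socket, held by the fingers at its mark, the lever still open (z of leg_mark in the frame of clamp_mouth between -0.005 and 0.005 m and horizontal distance between leg_mark and clamp_mouth below 0.005 m and angle between leg's own z axis and vertical below 0.1 rad and contact force between the fingers and leg above 2 N and value of joint cam_lever below 0.5 rad), for 0.2 s.
2. the lever is fully closed with the leg held at its mark (z of leg_mark in the frame of clamp_mouth between -0.005 and 0.005 m and horizontal distance between leg_mark and clamp_mouth below 0.005 m and angle between leg's own z axis and vertical below 0.1 rad and contact force between the fingers and leg above 2 N and value of joint cam_lever above 0.92 rad), for 0.2 s.
At the end, for the whole second after the job is handed in: The leg is upright (within 0.1 rad) in the clamp's socket (mark within 5 mm of the socket's axis), its mark within 5 mm of the height of the clamp's top face, gripped by the fingers (over 2 N) and at rest; nothing is under its foot. The cam lever is closed: above 0.92 of 1.0 rad (all of step 2 and linear speed of leg below 0.02 m/s); the arm keeps its last pose, push and grip.
It fails at once if the lever is swung past half way while the leg is not at its mark (more than 9 mm off, or not in the socket) (value of joint cam_lever above 0.6 rad and (z of leg_mark in the frame of clamp_mouth above 0.009 m or z of leg_mark in the frame of clamp_mouth below -0.009 m or horizontal distance between leg_mark and clamp_mouth above 0.01 m)).
It fails at once if another rack item or a wooden blank is moved more than 30 mm (distance of any of burnisher, sander, blank_bar, blank_bone, blank_disc from where it was at the start of the episode above 0.03 m).
It also fails if it takes over 38 s, if anything falls off the work surface, if the arm or the gripper's body presses on something with over 40 N, if the wrist force passes 120 N, or if a joint passes its speed limit or range.

## Robot

A 6-joint arm with a two-finger parallel gripper is mounted at the origin on the work surface. World frame = base frame: x ahead of the robot, y to its left, z up, the work surface at z = 0. Lengths are in mm, angles in degrees, forces in N, time in s.
With the tool pointing down it reaches from about 300 to 850 mm from the base axis. Payload 4.2 kg.
Tool frame: the origin (TCP) lies between the finger pads; the fingertips stand 14 mm ahead of it and the grasp point (between the pads) lies 5 mm behind it; z points along the fingers, y is the line along which they close (so a half turn about z gives the same grasp; the last joint's range is limited). The gripper opens to 91 mm and grips with 3 to 60 N. Pads are 32 mm wide; open, the fingers measure 118 mm over their backs; the gripper's body (76 mm by 178 mm) begins 60 mm behind the grasp point.
Start: joints at [-78.209, 18.312, 89.639, -0, 72.044, -1.146], TCP at [128.736, -560.418, 227.976] pointing down, gripper open.
Joint ranges: [-177.97, 177.97], [-48.28, 115.42], [12.27, 149.76], [-77.06, 257.06], [2.81, 150.46], [-146.56, 146.56]. Speed limits (degrees/s): [147.25, 147.25, 180, 180, 180, 180].

## Interface

Orientations are given as [roll, pitch, yaw] about the fixed x, y, z axes, in that order (R = Rz(yaw) Ry(pitch) Rx(roll)).
In Python, from workcell import * gives the robot as it stands. The module is installed in compiled form; this text tells all that it offers.
- The arm moves only by the tool send_rows, never from a script. Its argument "deltas" is a list of rows, each a list of 2 entries, a list of its own where there are three numbers: the shift along the tool's x, y, z normalised to -1 to 1, where 1 is 0.5 m, then the turn, a rotation vector about the tool's x, y, z normalised to -1 to 1, where 1 is 0.5 rad. A call has 1 to 10 rows; each row shifts and turns the commanded pose from where the row before left it, along the tool's axes as they then stand; what a row does not reach is not made up. A row lasts 1/10 s, in which the tool goes at most 50 mm and 8.59 degrees, less where a joint would pass 70% of its speed; a pose out of reach is approached as far as the arm can. A call with a number of a shift or a turn outside -1 to 1 is refused whole. A call with a gripper value outside its range is refused whole. "grip" is the closure, from 0 (fully open) to 1 (shut), set as the call begins (left out, the last holds). The fingers move at their own pace and stop on an object; "grip_force" is the grip in N (left out, the last holds). Time passes only in rows, so rows that do not move let the fingers close. It gives the time, the measured TCP pose, the force, the opening and the grip force at its end, in the units of the state.
- state(): the state, without advancing time (a new reading comes with each control period).
- grab_frame(name): name is "side" or "top" or "wrist"; returns the picture (480x640x3 uint8, red, green, blue); there is no depth.
- calibration(name): a dict with "mtx" (3x3 intrinsics, pixels), "R" (3x3) and "t" (3): a world point X has camera coordinates R X + t. Camera axes: x right, y down, z forward; pixel columns grow to the right and rows downward; lengths in mm; the calibration is good to about 2 mm. A picture is of the moment at which its call begins: read the wrist's pose just before it. calibration takes no time and is no camera call; for the wrist camera it gives the pose at the moment of the call.
- job_done(): hands the job in; it is judged then, once.
Trained networks look in the newest picture that a camera, given by its name, has taken for a name from the list of things; names that differ only in an ending like _2 or _b are one class to them, and where a whole thing is asked for, a point or a joint stands for the part that bears it (a point fixed in the world has none). Each returns a list of dicts, best first, with "p" (0 to 1); they miss things now and then, are a little off and sometimes report something else, mostly with a low value. They report only what shows in the picture. A call takes as long as a camera call. They do not tell look-alikes from the thing itself.
- trace(camera, label): "pixels" (480x640 bool, what is visible of it) and "bbox" ([left, top, width, height] in pixels, round what is visible of it).
The state is a dict: "time_s": time; "qpos": joint angles; "qvel": joint speeds; "effort": joint torques, N m; "ee_pos": TCP position; "ee_rot": TCP orientation; "force": force on the tool from outside, world axes, zero at the start; "torque": the same for the moment, N m; "gripper_width": finger opening in mm; "gripper_force": force on a finger pad.
Only numpy, scipy, OpenCV 4.12 (cv2) and the standard library are available. Lean on these libraries where they do the work, as an engineer would, in place of code of your own. Each camera call takes 0.05 s, during which the arm holds its last target. There are 200 camera calls.

## Working session

There is one attempt and no reset: what is moved stays moved. The work goes in short steps, Python scripts to look and compute and a tool call to move; the robot and the scene stay as the last step left them, time stands still between calls to the robot, and variables do not carry over. Pictures are saved under pics/ and viewed, at most 10 in all, crops included, and the job is handed in when it is done.

Besides the shell and the picture viewer there is one more tool, called after "Emit:" as name(argument=value, ...) on one line, values as JSON. send_rows: Moves the arm, as the interface text tells. Scaled input: -1 to 1 covers 0.5 m each way for a shift and 0.5 rad each way for a turn. Its arguments: {"type":"object","properties":{"deltas":{"type":"array","items":{"type":"array"}},"grip":{"type":"number"},"grip_force":{"type":"number"}},"required":["deltas"]}

```bash
mkdir -p pics; python3 - <<'E'
from workcell import *
import cv2,numpy as np
for n in ["side","top"]:
    im=grab_frame(n); cv2.imwrite(f"pics/{n}0.png",im[:,:,::-1])
    c=calibration(n); print(n,np.round(c["mtx"],1).tolist(),np.round(c["R"],3).tolist(),np.round(c["t"],1))
    for l in ["leg","clamp","cam_lever","rack"]:
        print(l,[(round(d["p"],2),d["bbox"]) for d in trace(n,l)])
print(state())
E
```

```text
side [[451.3, 0.0, 316.5], [0.0, 451.3, 230.5], [0.0, 0.0, 1.0]] [[-0.984, -0.177, 0.005], [-0.108, 0.58, -0.808], [0.14, -0.795, -0.59]] [ 501.   151.2 1017.9]
leg [(0.73, [296.3, 257.4, 18.5, 64.6]), (0.65, [233.3, 267.7, 26.4, 50.9])]
clamp [(0.95, [374.7, 183.3, 52.3, 67.0]), (0.84, [285.3, 141.8, 38.2, 63.4]), (0.62, [309.0, 176.7, 52.0, 69.9])]
cam_lever [(0.91, [313.0, 177.8, 37.1, 46.6]), (0.79, [289.5, 143.4, 29.0, 44.6]), (0.73, [379.6, 180.7, 37.0, 46.5])]
rack [(0.93, [270.5, 276.0, 65.2, 124.5])]
top [[533.4, 0.0, 315.3], [0.0, 533.4, 238.1], [0.0, 0.0, 1.0]] [[0.016, -1.0, 0.003], [-0.981, -0.016, -0.194], [0.194, 0.0, -0.981]] [  -3.7  507.7 1116.9]
leg [(0.75, [219.3, 180.1, 45.1, 14.4]), (0.6, [180.9, 230.3, 68.6, 19.1])]
clamp [(0.93, [360.1, 211.4, 57.8, 74.3]), (0.73, [436.2, 158.4, 58.7, 76.7]), (0.7, [366.0, 300.1, 56.0, 65.5])]
cam_lever [(0.94, [378.4, 210.5, 30.5, 57.1]), (0.83, [381.7, 299.7, 33.1, 51.1]), (0.64, [454.4, 160.3, 43.8, 56.7])]
rack [(0.73, [160.1, 225.6, 125.9, 41.2])]
{'time_s': 0.5, 'qpos': array([-7.82087589e+01,  1.83148393e+01,  8.96437817e+01, -1.57814118e-04,
        7.20443959e+01, -1.14631934e+00]), 'qvel': array([-0.01979336, -0.03949038, -0.08980775,  0.1261526 ,  0.07505363,
        0.04242344]), 'effort': array([ 2.32405291e-04, -4.11991096e+01, -2.32039440e+01,  7.27565959e-02,
        3.84832907e-02, -1.47001157e-05]), 'ee_pos': array([ 128.72768315, -560.38272093,  227.91397547]), 'ee_rot': array([-1.79996981e+02,  8.97403541e-05,  1.29376091e+01]), 'force': array([-1.20124101,  0.35571851, -0.10224693]), 'torque': array([0.08125343, 0.02275529, 0.00571992]), 'gripper_force': 0.0, 'gripper_width': 91.5798410204179}
```

View pics/side0.png

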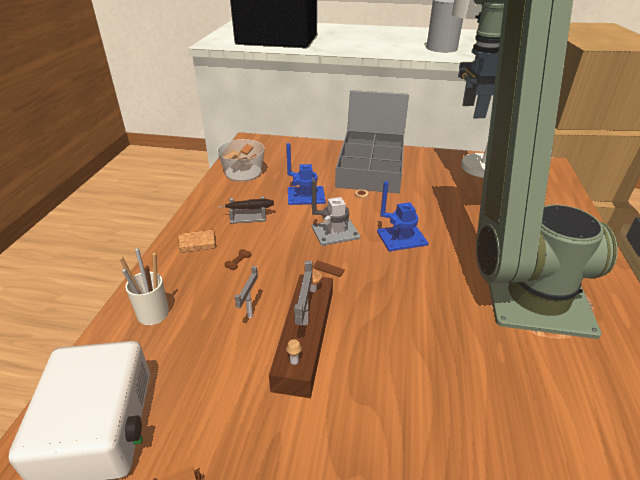

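View pics/top0.png

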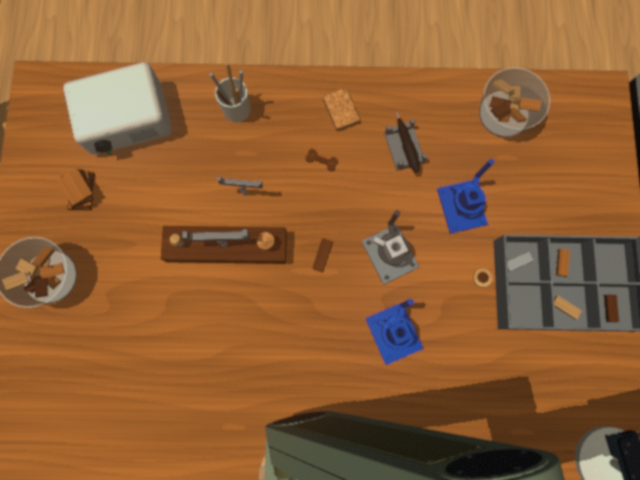

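Side view: the larger leg stands in the rack at about (305,290), and a look-alike leg stands free at (247,290). The grey clamp is at (335,217); blue look-alikes are at (303,185) and (403,222).
Top view: leg candidates are in the rack at (215,236) and loose on a stand at (240,184). The clamp is at (393,248), with its pin at (394,218). I choose the rack leg and the grey clamp, and will check both in a crop.

```bash
cat > h.py <<'E'
from workcell import *
import cv2,numpy as np
def ray(c,u,v,z):
    d=c["R"].T@np.linalg.inv(c["mtx"])@[u,v,1]; o=-c["R"].T@c["t"]
    return (o+d*(z-o[2])/d[2])
def proj(c,X):
    p=(c["R"]@np.atleast_2d(X).T).T+c["t"]; q=(c["mtx"]@p.T).T
    return q[:,:2]/q[:,2:]
E
python3 - <<'E'
from h import *
a=cv2.imread("pics/top0.png")[165:275,150:300]; b=cv2.imread("pics/top0.png")[195:285,340:440]
s=cv2.imread("pics/side0.png")[165:340,225:425]
cv2.imwrite("pics/crop1.png",np.vstack([np.hstack([cv2.resize(a,(400,293),interpolation=2),cv2.resize(b,(326,293),interpolation=2)]),
 cv2.resize(cv2.resize(s,(340,298),interpolation=2),(726,298))]))
c=calibration("top")
grab_frame("top")
for l in ["leg","cam_lever","rack","clamp","sander","burnisher","blank_bar","blank_bone","blank_disc"]:
    for d in trace("top",l):
        m=d["pixels"].astype(np.uint8); M=cv2.moments(m,True)
        r=cv2.minAreaRect(cv2.findNonZero(m)); 
        z={"leg":125,"cam_lever":90,"rack":50,"clamp":10,"sander":86,"burnisher":80}.get(l,5)
        bp=[ray(c,u,v,z)[:2].round() for u,v in cv2.boxPoints(r)]
        print(l,round(d["p"],2),np.round(r[0]),ray(c,M["m10"]/M["m00"],M["m01"]/M["m00"],z).round(),np.array(bp).tolist())
for p,z in [((395,246),100),((395,215),160),((215,236),132)]: print(ray(c,*p,z).round())
E
```

```text
leg 0.85 [216. 239.] [492. 206. 125.] [[501.0, 276.0], [508.0, 141.0], [476.0, 139.0], [469.0, 273.0]]
leg 0.64 [239. 187.] [605. 164. 125.] [[588.0, 214.0], [620.0, 212.0], [610.0, 117.0], [578.0, 119.0]]
cam_lever 0.88 [390. 240.] [ 491. -157.   90.] [[543.0, -106.0], [563.0, -172.0], [455.0, -200.0], [436.0, -135.0]]
cam_lever 0.86 [397. 325.] [ 321. -170.   90.] [[367.0, -130.0], [373.0, -197.0], [276.0, -202.0], [270.0, -136.0]]
cam_lever 0.67 [480. 190.] [ 607. -332.   90.] [[589.0, -277.0], [686.0, -373.0], [636.0, -419.0], [540.0, -324.0]]
rack 0.57 [223. 244.] [484. 203.  50.] [[448.0, 338.0], [532.0, 343.0], [533.0, 69.0], [449.0, 68.0]]
clamp 0.91 [389. 248.] [ 486. -165.   10.] [[540.0, -88.0], [584.0, -184.0], [453.0, -237.0], [411.0, -142.0]]
clamp 0.74 [471. 197.] [ 602. -337.   10.] [[668.0, -267.0], [709.0, -406.0], [567.0, -436.0], [527.0, -300.0]]
clamp 0.73 [398. 332.] [ 307. -172.   10.] [[338.0, -108.0], [382.0, -206.0], [281.0, -249.0], [238.0, -152.0]]
clamp 0.67 [398. 240.] [ 511. -169.   10.] [[470.0, -127.0], [586.0, -173.0], [561.0, -237.0], [446.0, -190.0
[... 237 characters left out ...]
 240.] [490. 298.  86.] [[502.0, 312.0], [502.0, 285.0], [479.0, 283.0], [478.0, 311.0]]
burnisher 0.65 [177. 240.] [492. 299.  80.] [[507.0, 314.0], [508.0, 285.0], [478.0, 283.0], [477.0, 312.0]]
burnisher 0.52 [398. 239.] [ 499. -160.   80.] [[462.0, -118.0], [569.0, -163.0], [543.0, -225.0], [437.0, -179.0]]
blank_bar 0.8 [322. 255.] [478. -11.   5.] [[445.0, 14.0], [518.0, -9.0], [510.0, -35.0], [437.0, -12.0]]
blank_bone 0.89 [321. 160.] [703.  -7.   5.] [[700.0, 33.0], [734.0, 21.0], [707.0, -46.0], [674.0, -34.0]]
blank_disc 0.5 [483. 278.] [ 433. -372.    5.] [[442.0, -345.0], [461.0, -382.0], [423.0, -399.0], [404.0, -363.0]]
[ 484. -162.  100.]
[ 535. -154.  160.]
[492. 208. 132.]
```

View pics/crop1.png

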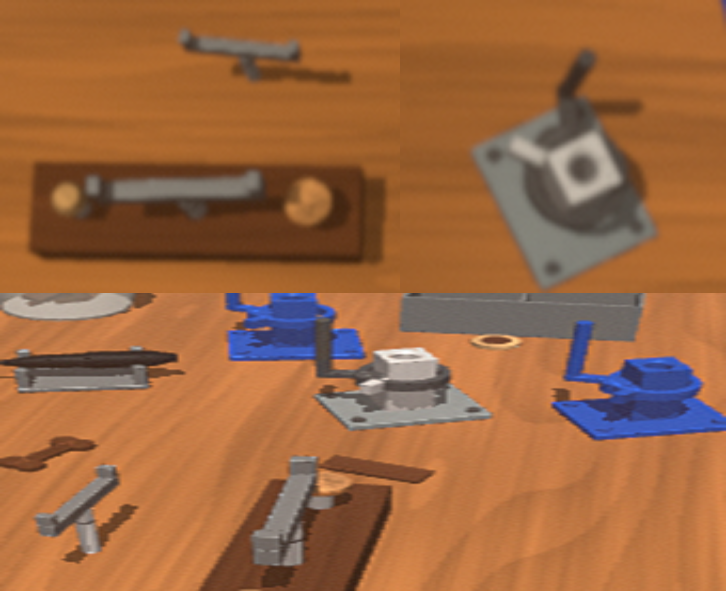

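The crop confirms it. The rack leg is the longer one, about 130 mm, while the free-standing one is about 95 mm. The grey clamp has its pin up and right of the socket and its horn to the left. I'll turn the tool first, then travel to above the leg.

Emit:
send_rows(deltas=[[[0,0,-0.01],[0,0,-0.3]],[[0,0,-0.01],[0,0,-0.3]],[[0,0,-0.01],[0,0,-0.3]],[[0,0,-0.01],[0,0,-0.3]],[[0,0,-0.01],[0,0,-0.3]],[[0,0,-0.01],[0,0,-0.3]],[[0,0,-0.01],[0,0,-0.3]],[[0,0,-0.01],[0,0,-0.3]],[[0,0,0],[0,0,-0.29]]], grip=0)

```text
time_s: 1.9
ee_pos: [128.8, -560.8, 268.8]
ee_rot: [180.0, 0.1, 90.3]
force: [0.3, 0.2, 0.4]
gripper_width: 91.1
gripper_force: 0.0
```

Emit:
send_rows(deltas=[[[0.08,0.04,0],[0,0,0]],[[0.08,0.04,0],[0,0,0]],[[0.08,0.04,0],[0,0,0]],[[0.08,0.04,0],[0,0,0]],[[0.08,0.04,0],[0,0,0]],[[0.08,0.04,0],[0,0,0]],[[0.08,0.04,0],[0,0,0]],[[0.08,0.04,0],[0,0,0]],[[0.08,0.04,0],[0,0,0]],[[0.08,0.04,0],[0,0,0]]])

```text
time_s: 2.9
ee_pos: [329.2, -158.8, 268.3]
ee_rot: [179.9, 0.0, 90.0]
force: [0.6, -0.2, 0.5]
gripper_width: 91.2
gripper_force: 0.0
```

```bash
python3 - <<'E'
from h import *
s=state();print(s["time_s"],s["ee_pos"],s["ee_rot"],s["qpos"].round(),s["force"])
c=calibration("wrist");im=grab_frame("wrist");cv2.imwrite("pics/w1.png",im[:,:,::-1])
print(c["R"].round(3).tolist(),(-c["R"].T@c["t"]).round(), c["mtx"].round(1).tolist())
for p in [(484,-162,100),(535,-154,160)]: print(proj(c,p))
E
```

```text
2.9 [ 329.16246473 -158.78012655  268.30043284] [1.79929337e+02 3.98091124e-02 8.99728920e+01] [-28.  -3. 109.  -0.  74. -28.] [ 0.58326441 -0.17706402  0.46943252]
[[1.0, -0.0, 0.001], [-0.0, -0.959, 0.284], [0.001, -0.284, -0.959]] [329. -78. 425.] [[408.4, 0.0, 324.7], [0.0, 408.4, 241.7], [0.0, 0.0, 1.0]]
[[513.63802046 226.9592257 ]]
[[630.16728069 237.573988  ]]
```

Emit:
send_rows(deltas=[[[0,0.08,0],[0,0,0]],[[0,0.08,0],[0,0,0]],[[0,0.08,0],[0,0,0]],[[0,0.085,0],[0,0,0]],[[0,0,0],[0,0,0]],[[0,0,0],[0,0,0]]])

```text
time_s: 3.55
ee_pos: [491.3, -160.5, 267.2]
ee_rot: [-179.9, -0.0, 90.0]
force: [-0.4, 0.2, -0.3]
gripper_width: 91.6
gripper_force: 0.0
```

```bash
python3 - <<'E'
from h import *
import pickle
s=state();print(s["time_s"],s["ee_pos"])
c=calibration("wrist");im=grab_frame("wrist");cv2.imwrite("pics/w2.png",im[:,:,::-1])
pickle.dump(c,open("w2.pkl","wb"))
for l in ["cam_lever","clamp"]:
    print(l,[(round(d["p"],2),d["bbox"]) for d in trace("wrist",l)])
E
```

```text
3.55 [ 491.31933038 -160.45810402  267.19674241]
cam_lever [(0.77, [80.4, 187.2, 114.5, 90.5]), (0.73, [279.6, 181.1, 128.2, 70.5]), (0.61, [397.3, 381.6, 21.9, 26.8])]
clamp [(0.87, [72.4, 150.9, 145.5, 127.6]), (0.75, [362.4, 311.5, 95.1, 106.9]), (0.68, [252.3, 141.9, 155.9, 120.0])]
```

Emit:
send_rows(deltas=[[[0.09,0,0],[0,0,0]],[[0.09,0,0],[0,0,0]],[[0.09,0,0],[0,0,0]],[[0.09,0,0],[0,0,0]],[[0.09,0,0],[0,0,0]],[[0.09,0,0],[0,0,0]],[[0.09,0,0],[0,0,0]],[[0.09,0,0],[0,0,0]],[[0,0,0],[0,0,0]],[[0,0,0],[0,0,0]]])

```text
time_s: 4.7
ee_pos: [490.4, 199.5, 268.2]
ee_rot: [180.0, 0.0, 90.1]
force: [0.3, 0.7, -0.3]
gripper_width: 91.4
gripper_force: 0.0
```

```bash
python3 - <<'E'
from h import *
import pickle
s=state();print(s["time_s"],s["ee_pos"],s["ee_rot"])
c=calibration("wrist");im=grab_frame("wrist");cv2.imwrite("pics/w3.png",im[:,:,::-1])
pickle.dump(c,open("w3.pkl","wb"))
for l in ["leg"]:
  for d in trace("wrist",l):
    m=d["pixels"].astype(np.uint8); print(l,round(d["p"],2),d["bbox"])
a=cv2.imread("pics/w2.png");b=im[:,:,::-1]
cv2.imwrite("pics/w2v.png",a); 
E
```

```text
4.7 [490.4071389  199.50719807 268.20201122] [1.79988884e+02 3.88409315e-02 9.00962419e+01]
leg 0.83 [444.4, 195.6, 57.7, 98.0]
leg 0.62 [318.4, 130.8, 25.4, 187.1]
```

View pics/w2.png

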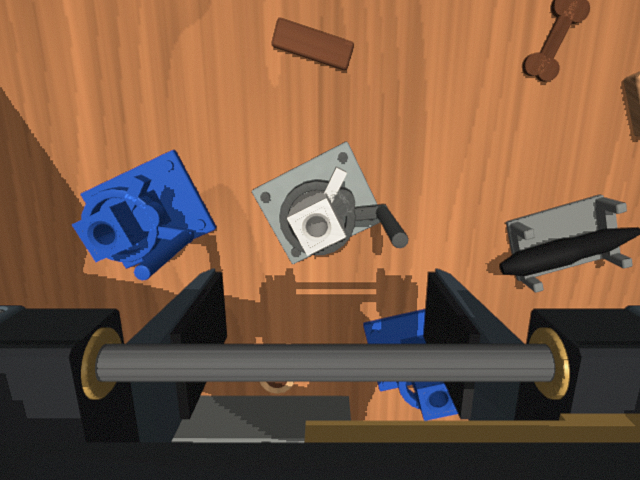

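View pics/w3.png

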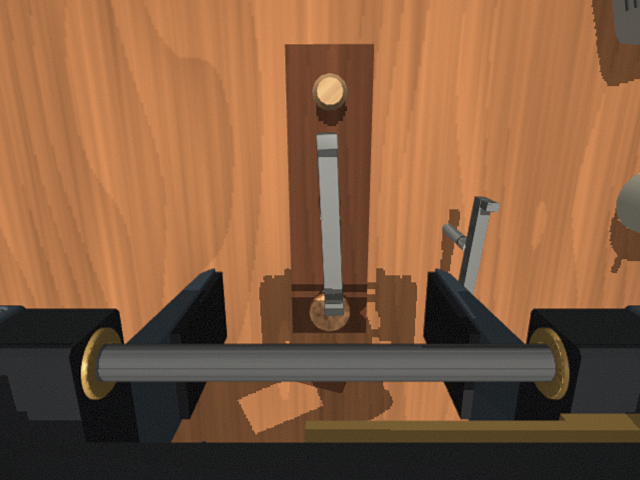

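```bash
python3 - <<'E'
from h import *
import pickle
c=pickle.load(open("w3.pkl","rb"))
d=[d for d in trace("wrist","leg") if d["bbox"][3]>150][0]; m=d["pixels"]
P=[]
for v in range(160,285,5):
    u=np.where(m[v])[0]; P.append(np.r_[ray(c,u.mean(),v,132)[:2],len(u),u.min(),u.max()])
P=np.array(P); f=np.polyfit(P[:,1],P[:,0],1); print("x=f(y)",f,"bar yaw",90-np.degrees(np.arctan(f[0])))
print(P[::6].round(1)); r=np.where(m.any(1))[0]; print(r.min(),r.max())
print("far end",ray(c,327,r.min(),152),"near z152/132",ray(c,334,r.max()+1,152),ray(c,334,r.max()+1,110))
b=cv2.imread("pics/w3.png")[120:330,270:390]
c2=pickle.load(open("w2.pkl","rb"))
g=cv2.imread("pics/w2.png")[130:280,240:420]
cv2.imwrite("pics/crop2.png",np.hstack([cv2.resize(b,(314,550),interpolation=2),cv2.resize(g,(480,400),interpolation=2).__class__(0) if 0 else cv2.copyMakeBorder(cv2.resize(g,(480,400),interpolation=2),0,150,0,0,0)]))
for n,p,z in [("mouth",(317,225),100),("pin",(399,240),160),("hornend",(338,174),90),("pl1",(347,141),10),("pl2",(253,188),10),("base pin",(372,212),95)]: print(n,ray(c2,*p,z).round(1))
E
```

```text
x=f(y) [-4.32666288e-02  5.02652045e+02] bar yaw 92.4774500623377
[[491.7 253.4  20.  318.  337. ]
 [492.5 232.1  20.  319.  338. ]
 [493.7 209.9  19.  321.  339. ]
 [494.6 186.7  19.  322.  340. ]
 [495.9 162.5  18.  324.  341. ]]
132 315
far end [491.19362904 272.99479117 152.        ] near z152/132 [496.81858424 142.03720425 152.        ] [497.90773705 120.83540073 110.        ]
mouth [ 484.1 -161.5  100. ]
pin [ 540.5 -156.8  160. ]
hornend [ 501.2 -121.3   90. ]
pl1 [512.1 -98.8  10. ]
pl2 [ 417.2 -145.4   10. ]
base pin [ 529.3 -151.7   95. ]
```

View pics/crop2.png

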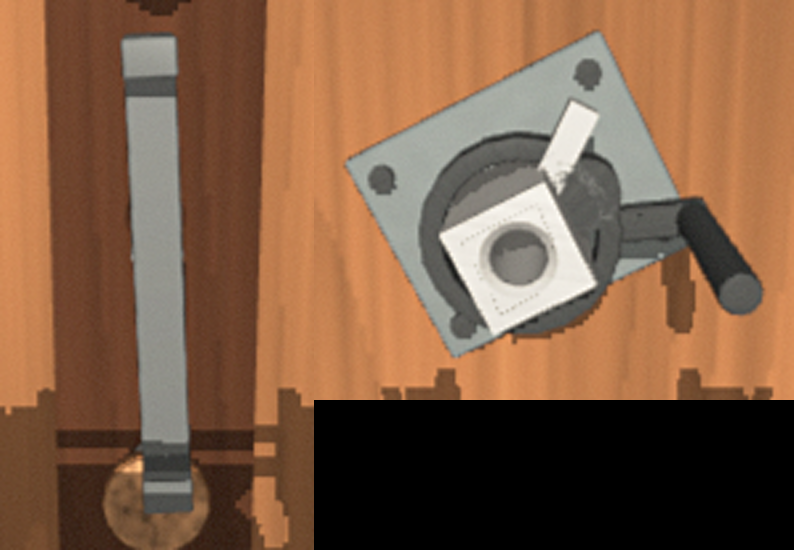

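The crop shows the mouth centre at about (316.5,226), the pin top at about (399.7,240) in the w2 image, and the whole bar clear of the fingers. The lever is at about 0.24 rad and the clamp yaw is about 26°. I'll go down on the leg.

Emit:
send_rows(deltas=[[[0.016,0.007,0.03],[0,0,-0.084]],[[0,0,0.07],[0,0,0]],[[0,0,0.07],[0,0,0]],[[0,0,0.07],[0,0,0]],[[0,0,0.04],[0,0,0]],[[0,0,0.024],[0,0,0]],[[0,0,0],[0,0,0]],[[0,0,0],[0,0,0]]])

```text
time_s: 5.65
ee_pos: [495.6, 207.2, 116.9]
ee_rot: [179.9, -0.0, 92.3]
force: [0.4, 0.0, 0.0]
gripper_width: 91.2
gripper_force: 0.0
```

Emit:
send_rows(deltas=[[[0,0,0],[0,0,0]],[[0,0,0],[0,0,0]],[[0,0,0],[0,0,0]],[[0,0,0],[0,0,0]],[[0,0,0],[0,0,0]],[[0,0,0],[0,0,0]],[[0,0,0],[0,0,0]],[[0,0,0],[0,0,0]],[[0,0,0],[0,0,0]],[[0,0,0],[0,0,0]]], grip=1, grip_force=40)

```text
time_s: 6.65
ee_pos: [494.7, 207.5, 115.9]
ee_rot: [-180.0, 0.0, 92.4]
force: [0.5, -0.4, -0.3]
gripper_width: 14.5
gripper_force: 40.2
```

Emit:
send_rows(deltas=[[[0,0,-0.05],[0,0,0]],[[0,0,-0.07],[0,0,0]],[[0,0,-0.07],[0,0,0]],[[0,0,-0.06],[0,0,0]],[[0,0,0],[0,0,0]]])

```text
time_s: 7.15
ee_pos: [496.8, 208.4, 244.9]
ee_rot: [179.5, -0.2, 92.4]
force: [0.7, 0.1, -2.8]
gripper_width: 14.0
gripper_force: 40.0
```

Emit:
send_rows(deltas=[[[-0.08,-0.006,0],[0,0,0]],[[-0.09,-0.006,0],[0,0,0]],[[-0.09,-0.006,0],[0,0,0]],[[-0.09,-0.006,0],[0,0,0]],[[-0.09,-0.006,0],[0,0,0]],[[-0.09,-0.006,0],[0,0,0]],[[-0.09,-0.006,0],[0,0,0]],[[-0.08,-0.006,0],[0,0,0]],[[-0.038,-0.005,0],[0,0,0]],[[0,0,0],[0,0,0]]])

```text
time_s: 8.15
ee_pos: [482.5, -164.4, 238.7]
ee_rot: [-179.8, -0.0, 92.2]
force: [0.3, -0.1, -2.8]
gripper_width: 14.0
gripper_force: 40.0
```

Emit:
send_rows(deltas=[[[0,0,0],[0,0,0.298]],[[0,0,0],[0,0,0.298]],[[0,0,0],[0,0,0.298]],[[0,0,0],[0,0,0.298]],[[0,0,0],[0,0,0.298]],[[0,0,0],[0,0,0.298]],[[0,0,0],[0,0,0.298]]])

```text
time_s: 8.85
ee_pos: [483.1, -160.7, 239.3]
ee_rot: [-179.8, 0.1, 32.4]
force: [-0.7, -0.5, -1.7]
gripper_width: 13.9
gripper_force: 40.0
```

Emit:
send_rows(deltas=[[[0,0,0],[0,0,0.298]],[[0,0,0],[0,0,0.298]],[[0,0,0],[0,0,0.298]],[[0,0,0],[0,0,0.298]],[[0,0,0],[0,0,0.298]],[[0,0,0],[0,0,0.298]],[[0,0,0],[0,0,0.298]],[[0,0,0],[0,0,0]],[[0,0,0],[0,0,0]],[[0,0,0],[0,0,0]]])

```text
time_s: 9.85
ee_pos: [483.6, -161.7, 240.4]
ee_rot: [180.0, 0.1, -27.0]
force: [-0.1, -0.6, -2.6]
gripper_width: 14.0
gripper_force: 40.0
```

```bash
python3 - <<'E'
from h import *
s=state();print(s["time_s"],s["ee_pos"],s["ee_rot"],s["qpos"].round(),s["force"],s["gripper_width"])
o=[]
for n in ["side","top","wrist"]:
    c=calibration(n);im=grab_frame(n);cv2.imwrite(f"pics/{n}4.png",im[:,:,::-1])
    e=s["ee_pos"]; ax=[[e[0],e[1],e[2]+5-111+k] for k in (0,75,100)]
    p=proj(c,ax).round(1); print(n,p.tolist(),proj(c,[483.8,-162.3,100]).round(1).tolist())
    u,v=p[1].astype(int) if n=="side" else (p[0].astype(int))
    q=cv2.copyMakeBorder(im[:,:,::-1],60,60,60,60,0)[v:v+120,u:u+120]; o.append(cv2.resize(q,(260,260),interpolation=2)); print(u-60,v-60)
for d in trace("side","leg"): print(d["p"],d["bbox"])
cv2.imwrite("pics/crop4.png",np.hstack([cv2.resize(cv2.imread("pics/side4.png")[100:280,280:420],(420,540),interpolation=2),cv2.resize(cv2.imread("pics/wrist4.png")[100:480,200:460],(370,540))]))
E
```

```text
9.85 [ 483.57572947 -161.66928946  240.42194469] [ 1.79998658e+02  5.64636430e-02 -2.69608015e+01] [-20.  12.  97.   0.  71.  97.] [-0.06056148 -0.62228472 -2.60466924] 14.018426867005758
side [[338.1, 189.5], [339.1, 162.7], [339.5, 153.4]] [[337.6, 200.9]]
279 102
top [[397.4, 243.0], [403.6, 235.6], [405.8, 232.9]] [[395.2, 245.9]]
337 183
wrist [[324.0, 244.9], [323.8, 288.8], [323.7, 311.3]] [[324.6, 231.1]]
264 184
0.76 [315.0, 137.7, 48.1, 55.0]
0.63 [232.8, 267.4, 25.2, 49.7]
0.41 [270.1, 274.2, 64.0, 124.9]
```

View pics/crop4.png

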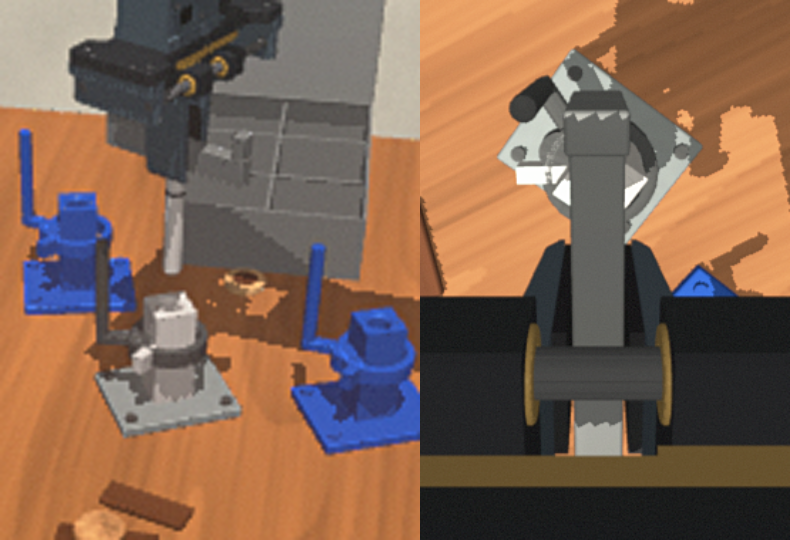

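Side crop: the foot is at about (337.7,190), against a predicted (338.1,189.5), and the mark is where it should be. The bar is clear of the pin. I'll lower in steps and watch the force.

Emit:
send_rows(deltas=[[[0.001,0.001,0.03],[0,0,0]],[[0,0,0.03],[0,0,0]],[[0,0,0.01],[0,0,0]],[[0,0,0.01],[0,0,0]],[[0,0,0.01],[0,0,0]],[[0,0,0],[0,0,0]]])

```text
time_s: 10.65
ee_pos: [483.8, -162.8, 195.7]
ee_rot: [180.0, 0.0, -27.1]
force: [0.5, -0.6, -1.9]
gripper_width: 14.1
gripper_force: 40.0
```

Emit:
send_rows(deltas=[[[0,0,0.02],[0,0,0]],[[0,0,0.02],[0,0,0]],[[0,0,0.02],[0,0,0]]])

```text
time_s: 10.95
ee_pos: [483.8, -162.8, 165.0]
ee_rot: [180.0, 0.0, -27.1]
force: [-0.5, 0.0, -1.8]
gripper_width: 14.2
gripper_force: 40.0
```

Emit:
send_rows(deltas=[[[0,0,0.02],[0,0,0]],[[0,0,0.02],[0,0,0]],[[0,0,0.02],[0,0,0]],[[0,0,0.009],[0,0,0]],[[0,0,0],[0,0,0]],[[0,0,0],[0,0,0]],[[0,0,0],[0,0,0]],[[0,0,0],[0,0,0]],[[0,0,0],[0,0,0]]])

```text
time_s: 11.85
ee_pos: [484.1, -162.9, 131.8]
ee_rot: [-180.0, -0.0, -27.1]
force: [0.6, -0.6, -2.5]
gripper_width: 14.2
gripper_force: 40.0
```

```bash
python3 - <<'E'
from h import *
Z=[]
for i in range(6):
    im=grab_frame("side"); s=state(); Z.append(np.r_[s["ee_pos"],s["force"]])
print(s["time_s"],np.mean(Z,0).round(2),np.std(Z,0).round(2),s["ee_rot"])
c=calibration("side");cv2.imwrite("pics/side5.png",im[:,:,::-1])
print(proj(c,[[483.8,-162.3,100],[483.8,-162.3,125]]))
q=grab_frame("wrist")[:,:,::-1]; cv2.imwrite("pics/wrist5.png",q)
cv2.imwrite("pics/crop5.png",np.hstack([cv2.resize(im[150:250,290:390,::-1],(500,500),interpolation=2),cv2.resize(q[150:450,220:400],(300,500))]))
E
```

```text
12.15 [ 4.8401e+02 -1.6289e+02  1.3158e+02  7.0000e-02  3.0000e-01 -2.4300e+00] [0.03 0.02 0.08 0.34 0.54 0.52] [ 1.79997396e+02 -6.41328629e-03 -2.71125159e+01]
[[337.57499621 200.91481708]
 [337.89420919 192.5473767 ]]
```

View pics/crop5.png

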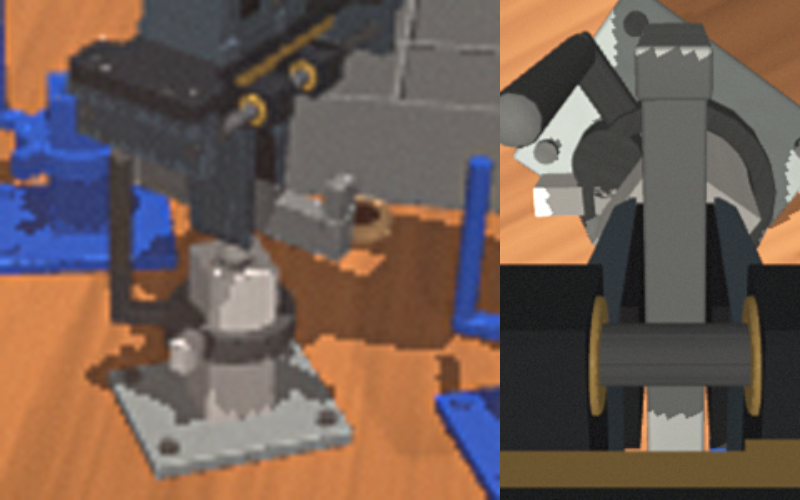

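Emit:
send_rows(deltas=[[[0,0,0.001],[0,0,-0.15]],[[0,0,0],[0,0,-0.17]],[[0,0,0],[0,0,-0.17]],[[0,0,0],[0,0,-0.17]],[[0,0,0],[0,0,-0.17]],[[0,0,0],[0,0,-0.17]],[[0,0,0],[0,0,-0.17]],[[0,0,0],[0,0,-0.17]],[[0,0,0],[0,0,-0.17]],[[0,0,0],[0,0,0]]])

```text
time_s: 13.2
ee_pos: [484.0, -163.1, 130.9]
ee_rot: [180.0, 0.0, 16.1]
force: [-0.1, -0.8, -2.0]
gripper_width: 14.1
gripper_force: 40.0
```

Emit:
send_rows(deltas=[[[0,0,0],[0,0,-0.1]],[[0,0,0],[0,0,-0.1]],[[0,0,0],[0,0,-0.1]],[[0,0,0],[0,0,-0.1]],[[0,0,0],[0,0,-0.08]],[[0,0,0],[0,0,0]],[[0,0,0],[0,0,0]],[[0,0,0],[0,0,0]]])

```text
time_s: 14.0
ee_pos: [484.0, -163.0, 131.0]
ee_rot: [180.0, -0.0, 29.8]
force: [0.6, -1.4, -2.0]
gripper_width: 13.7
gripper_force: 40.0
```

```bash
cat > st.py <<'E'
from h import *
Z=[]
for i in range(6):
    grab_frame("side"); s=state(); Z.append(np.r_[s["ee_pos"],s["force"],s["torque"],s["ee_rot"][2]])
print(s["time_s"],np.mean(Z,0).round(2),s["ee_rot"],s["gripper_width"],s["gripper_force"])
E
python3 st.py; python3 - <<'E'
from h import *
c=calibration("wrist");im=grab_frame("wrist")[:,:,::-1].copy()
M=np.array([483.8,-162.3])
for k,col in ((0.8,(0,0,255)),(0.92,(0,255,255)),(1.0,(0,255,0))):
    a=np.radians(26.2)-0.6+k; p=proj(c,[*(M+58*np.array([np.cos(a),np.sin(a)])),160])[0]; print(k,p)
cv2.imwrite("pics/w6.png",im)
E
```

```text
14.3 [ 4.8403e+02 -1.6297e+02  1.3099e+02  4.0000e-02 -1.6400e+00 -2.5900e+00
 -3.1000e-01 -3.0000e-02 -8.0000e-02  2.9870e+01] [ 1.79987818e+02 -1.97764910e-03  2.98830872e+01] 14.260516250289449 40.003314554924145
0.8 [298.7677197  194.39238599]
0.92 [277.28541712 198.62639194]
1.0 [263.44469381 202.83469888]
```

View pics/w6.png

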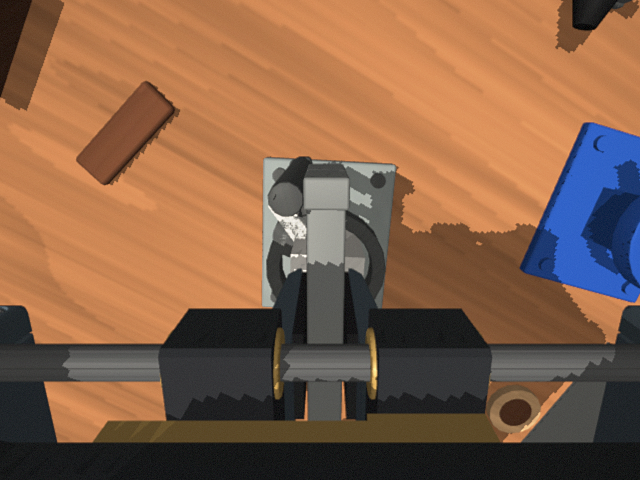

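The wrist view shows the pin top at about (284,199), riding on the bar's side, so the lever is near 0.89. Torque is still friction only. I'll press on to the stop.

Emit:
send_rows(deltas=[[[0,0,0],[0,0,-0.07]],[[0,0,0],[0,0,-0.07]],[[0,0,0],[0,0,0]],[[0,0,0],[0,0,0]],[[0,0,0],[0,0,0]]])

```text
time_s: 14.85
ee_pos: [484.0, -162.8, 131.0]
ee_rot: [-180.0, -0.0, 33.9]
force: [-0.1, -1.1, -3.1]
gripper_width: 14.4
gripper_force: 40.0
```

```bash
python3 st.py
```

```text
15.15 [ 4.8398e+02 -1.6281e+02  1.3094e+02  3.0000e-01 -1.1200e+00 -2.2100e+00
 -1.6000e-01 -7.0000e-02 -3.0000e-02  3.3890e+01] [-1.79998120e+02 -5.03414583e-04  3.39004611e+01] 13.919640850323631 39.99966683797538
```

Emit:
send_rows(deltas=[[[0,0,0],[0,0,-0.06]],[[0,0,0],[0,0,0]],[[0,0,0],[0,0,0]],[[0,0,0],[0,0,0]]])

```text
time_s: 15.55
ee_pos: [484.0, -162.9, 131.0]
ee_rot: [180.0, -0.0, 35.6]
force: [-0.4, -1.1, -2.4]
gripper_width: 13.9
gripper_force: 40.0
```

```bash
python3 st.py
```

```text
15.85 [ 4.8399e+02 -1.6287e+02  1.3095e+02  4.2000e-01 -8.3000e-01 -2.4600e+00
 -1.9000e-01 -1.0000e-01 -5.0000e-02  3.5620e+01] [ 1.79994703e+02 -4.90469802e-04  3.56275355e+01] 13.740533365110922 40.00031718984246
```

Emit:
send_rows(deltas=[[[0,0,0],[0,0,-0.05]],[[0,0,0],[0,0,0]],[[0,0,0],[0,0,0]],[[0,0,0],[0,0,0]]])

```text
time_s: 16.25
ee_pos: [484.1, -163.0, 131.0]
ee_rot: [180.0, -0.0, 37.1]
force: [1.6, -2.2, -2.2]
gripper_width: 14.1
gripper_force: 40.0
```

```bash
python3 st.py
```

```text
16.55 [ 4.8405e+02 -1.6295e+02  1.3098e+02  9.4000e-01 -1.7700e+00 -2.3600e+00
 -3.0000e-01 -2.1000e-01 -1.0000e-01  3.7060e+01] [ 1.79985700e+02 -1.54193898e-03  3.70584234e+01] 14.284910641081812 40.00479477457702
```

Emit:
send_rows(deltas=[[[0,0,0],[0,0,-0.04]],[[0,0,0],[0,0,0]],[[0,0,0],[0,0,0]],[[0,0,0],[0,0,0]]])

```text
time_s: 16.95
ee_pos: [484.5, -163.4, 131.1]
ee_rot: [179.9, -0.0, 38.2]
force: [2.6, -4.1, -3.6]
gripper_width: 14.3
gripper_force: 40.0
```

```bash
python3 st.py; python3 - <<'E'
from h import *
c=calibration("wrist");im=grab_frame("wrist")[:,:,::-1].copy()
M=np.array([483.8,-162.3])
for k in (0.92,0.96,1.0):
    a=np.radians(26.2)-0.6+k; print(k,proj(c,[*(M+58*np.array([np.cos(a),np.sin(a)])),160])[0].round(1))
cv2.imwrite("pics/w7.png",cv2.resize(im[140:320,220:420],(666,600),interpolation=2))
E
```

```text
17.25 [ 4.8447e+02 -1.6338e+02  1.3107e+02  2.4900e+00 -4.4300e+00 -3.5600e+00
 -7.9000e-01 -4.2000e-01 -2.7000e-01  3.8190e+01] [ 1.79914887e+02 -1.49733256e-02  3.81937080e+01] 14.374008209662419 40.04154800903052
0.92 [301.7 193.9]
0.96 [294.5 194.8]
1.0 [287.3 196.1]
```

View pics/w7.png

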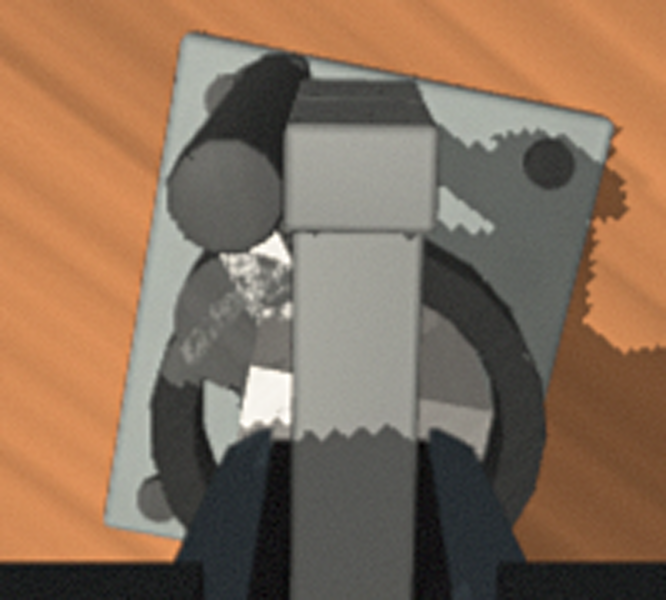

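The pin top is at about (287.5,198), which matches lever = 1.0. The torque has risen to 0.27 N m, well above friction, so the lever is against the stop. The leg is still held at its mark.

```bash
python3 -c "
from workcell import *
print(job_done())"
```

```text
the job is handed in; nothing more can be done
None
```

I handed the job in at about 17 s with the larger leg standing in the grey clamp's socket, gripped at its mark (mark height from the tool position, as the ring was out of view), and the cam lever closed against its stop. The hand-in returned no verdict.

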